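# Standardise the reflectance meter and put its tile away

### The arm

A 6-joint arm with a two-finger parallel gripper is mounted at the origin on the work surface. World frame = base frame: x ahead of the robot, y to its left, z up, the work surface at z = 0. Lengths are in mm, angles in rad, forces in N, time in s.
With the tool pointing down it reaches from about 350 to 875 mm from the base axis. Payload 4.2 kg.
Tool frame: the origin (TCP) lies midway between the tips of the shut fingers; the grasp point (between the pads) lies arm.grip_depth behind it (arm.grip_depth is the distance from the TCP to the grasp point, in mm); z points along the fingers, y is the direction in which the jaws open and shut (so a half turn about z gives the same grasp; the last joint's range is limited). The gripper opens to 85 mm and grips with 20 to 120 N. Pads are 22 mm wide; open, the fingers measure 114 mm over their backs; the gripper's body (76 mm by 85 mm) begins 54 mm behind the grasp point. The pads swing forward as they close: fully open they stand 13 mm farther back than shut.
Start: joints at [1.526, 0.385, 0.008, 0, -1.194, -0.259], TCP at [186.935, 596.368, 231.312] pointing down, gripper open.
Joint ranges: [-3.14, 3.14], [-1.21, 2.06], [-1.07, 1.41], [-3.16, 2.05], [-2.99, -0.16], [-3.1, 3.1]. Speed limits (rad/s): [2.79, 2.79, 3.14, 3.14, 3.14, 3.14].

### API

Orientations are given as a unit quaternion [x, y, z, w].
In Python, from bench import arm gives the robot as it stands.
- The arm moves only by the tool play_rows, never from a script. Its argument "motion" is one flat list of numbers, 7 for each row, row after row: the opening in per cent of the stroke, from 0 (shut) to 100 (fully open), then the shift along the world's x, y, z in cm, then the turn, a rotation vector about the world's x, y, z in degrees. A call has 1 to 5 rows; each row is the pose to reach, as a shift and turn from the pose commanded when the call began; what a row does not reach only later rows make up. A row lasts 1/8 s, in which the tool goes at most 62.5 mm and 10.7 degrees, less where a joint would pass 70% of its speed; a pose out of reach is approached as far as the arm can. A call with a gripper value outside its range is refused whole. The fingers move at their own pace and stop on an object; the grip force is fixed at half the most. Time passes only in rows, so rows that repeat a pose let the fingers close. It gives the time, the measured TCP pose, the force and the opening at its end, in the units of the state.
- arm.read_state(): the state, without advancing time (a new reading comes with each control period).
- arm.get_image(name): name is "side" or "top"; returns (picture, depth): 480x640x3 uint8, red, green, blue; 480x640 float32, mm along the optical axis (not along the pixel's ray), 0 where there is no reading.
- arm.camera_info(name): a dict with "fovy" (degrees; the focal length in pixels is half the picture's height over the tangent of half this angle, whatever the lens; pixels are square), "cx", "cy" (the principal point, pixels), "R" (3x3) and "t" (3): a world point X has camera coordinates R X + t. Camera axes: x right, y down, z forward; pixel columns grow to the right and rows downward; lengths in mm; the calibration is good to about 2 mm. A picture is of the moment at which its call begins. camera_info takes no time and is no camera call.
- arm.job_done(): hands the job in, once; it reports no verdict.
Trained networks look in the newest picture that a camera, given by its name, has taken for a name from the list of things; names that differ only in an ending like _2 or _b are one class to them, and where a whole thing is asked for, a point or a joint stands for the part that bears it (a point fixed in the world has none). Each returns a list of dicts, best first, with "confidence" (0 to 1); they miss things now and then, are a little off and sometimes report something else, mostly with a low value. They report only what shows in the picture. A call takes as long as a camera call.
- arm.outline_of(thing, camera): "mask" (480x640 bool, what is visible of it) and "extent" ([left, top, width, height] in pixels, round what is visible of it).
- arm.place_of(thing, camera): "uv" ([column, row] in pixels: a listed point, or the origin of a listed thing).
The state is a dict: "clock": time; "joints": joint angles; "joint_vel": joint speeds; "joint_efforts": joint torques, N m; "position": TCP position; "ee_rot": TCP orientation; "contact_force": force on the tool from outside, world axes, zero at the start; "wrist_torque": the same for the moment, N m; "gripper_width": finger opening in mm.
Only numpy, scipy, OpenCV 4.12 (cv2) and the standard library are available. Lean on these libraries where they do the work, as an engineer would, in place of code of your own. Each camera call takes 0.05 s, during which the arm holds its last target.

### The job

Standardise the milk reflectance meter: with the white reference tile still lying over the window in the deck, turn the small black trim knob, sunk in the round well of the sloping panel, until its pointer lines up with the long index mark. Then slide the tile along its guides until it juts out over the open end of the deck, take it by its sides, lift it clear and lay it flat in the shallow dark steel tray, lowering it rather than dropping it. Leave the bottles, glassware and spatula around where they are.

Things in the scene. Friction and masses are not known exactly. Their poses are not given: they have to be found in the camera images.
- meter: white bench reflectance meter, fixed. Origin on the bench below the line where sloping panel (x = 0 to -100 mm) and flat deck (x = 0 to 100 mm) meet, mid-width; z up. Deck 230 mm wide (y = -115 to 115), 88 mm high. Along it in y runs a channel 66 mm wide, centred on x = 50 mm, between guide rails 17 mm wide and 8 mm high. The -y end is shut by a stop 10 mm thick, 8 mm high
- panel: the meter's sloping panel, 115 mm down the slope, 230 mm wide. Origin: centre of the mouth of the round well, on the panel's surface. z: outward normal and well's axis, 30 degrees from vertical, leaning away from the deck; x: up the slope; y: as the meter's. Well 74 mm in diameter, 26 mm deep, flat floor, straight walls. Long thick index mark beside the well at +x, short marks every 0.4 rad
- trim (a joint): angle of the trim knob, rad: 0 when the pointer (white line) aims at the long index mark, positive counter-clockwise seen looking into the well. Stops at -1.7 and +1.7; needs about 0.04 N m and stays where it is left. Starts between 0.55 and 1.4
- trim_grip (a point): on the knob's axis, 13 mm above the well's floor, half-way up its grip. Black knob: round skirt 28 mm in diameter, 4 mm high, and on it a bar 28 mm long, 12 mm wide, from 4 to 22 mm above the floor (top 4 mm below the panel's surface). The bar lies along this point's x axis, its +x end has the white pointer line; z along the well's axis
- window (a point): centre of the 30 mm glass window in the deck's floor (x = 50, y = 20, z = 88 mm in the meter's frame); axes as the meter's. The tile covers it
- open_end (a point): middle of the open end of the channel, on the deck's edge (x = 50, y = 115, z = 88 mm in the meter's frame; axes as the meter's). The rails run up to this edge; beyond it, towards +y, is free air down to the bench
- tile: loose white ceramic tile, 62 x 110 x 8 mm (x, y, z), 0.1 to 0.17 kg; origin at the centre of its underside. It starts in the channel, its length (y) along it, top flush with the rails, 2 mm play at each side, 60 to 80 mm of free channel between it and the stop
- tray: shallow open tray of dark steel, fixed, 150 x 180 x 14 mm (x, y, z) outside, walls 5 mm thick; origin at the centre of its underside, z up
- tray_in (a point): centre of the tray's inner floor, 5 mm above the bench; axes as the tray's. Inside 140 x 170 mm
- case: shut blue case, 140 x 170 x 45 mm, fixed, on the other side of the meter from the tray; origin under its centre
- milk_bottle: bystander: full milk sample bottle, 72 dia x 200 mm; origin at the centre of its underside
- wash_bottle: bystander: white wash bottle, 66 dia x 170 mm; origin under its centre
- buffer_a: bystander: small white bottle, 40 dia x 75 mm; origin under its centre
- buffer_b: bystander: small white bottle like buffer_a, 40 dia x 75 mm
- beaker: bystander: glass beaker, 68 dia x 90 mm; origin under its centre
- dish: bystander: shallow glass dish, 90 dia x 20 mm; origin under its centre
- spatula: bystander: lab spatula, 180 mm long, lying flat; origin under its middle

How it is judged:
By the outcome, as a careful person would: the job done as asked, in the order asked, and still so for the second after the job is handed in, with the robot touching nothing.
It also fails if it takes over 69 s, if anything falls off the work surface, if the arm or the gripper's body presses on something with over 40 N, if the wrist force passes 120 N, or if a joint passes its speed limit or range.

## Working session

There is one attempt and no reset: what is moved stays moved. The work goes in short steps, Python scripts to look and compute and a tool call to move; the robot and the scene stay as the last step left them, time stands still between calls to the robot, and variables do not carry over. Pictures are saved under pics/ and viewed, and the job is handed in when it is done.

Besides the shell and the picture viewer there is one more tool, called by a JSON object that holds its "name" and its "arguments". play_rows: Moves the arm, as the interface text tells. Its arguments: {"type":"object","properties":{"motion":{"type":"array","items":{"type":"number"}}},"required":["motion"]}

```bash
ls; mkdir -p pics; python3 - <<'E'
from bench import arm
import cv2,numpy as np
print(arm.read_state()); print(arm.grip_depth)
for n in ("side","top"):
    im,d=arm.get_image(n); cv2.imwrite(f"pics/{n}0.png",im[:,:,::-1]); np.save(f"{n}0.npy",d)
    print(n,arm.camera_info(n))
for n in ("side","top"):
    for th in ("meter","panel","trim_grip","window","open_end","tile","tray","tray_in"):
        r=arm.place_of(th,n); print(n,th,[(np.round(q["uv"],1).tolist(),round(q["confidence"],2)) for q in r[:2]])
print(arm.read_state()["clock"])
E
```

```text
pics
{'clock': 0.0, 'joints': array([ 1.52559584e+00,  3.85558770e-01,  6.56007535e-03, -5.10764301e-04,
       -1.19398837e+00, -2.58589237e-01]), 'joint_vel': array([ 0.00081249,  0.00153415,  0.00026287,  0.00059907, -0.00115646,
       -0.00097007]), 'joint_efforts': array([-9.40900391e-04, -3.92285407e+01,  1.88399899e+01,  4.18602973e+00,
       -4.69450315e-03,  5.33468182e-06]), 'position': array([186.77063253, 595.7999868 , 230.19277451]), 'ee_rot': array([ 9.88471255e-01, -1.51404495e-01, -1.19364693e-04,  1.11441664e-03]), 'contact_force': array([ 0.2877865 , -0.63025637,  1.20406205]), 'wrist_torque': array([-0.00284828,  0.01413256,  0.03229615]), 'gripper_width': 85.2426525669533}
18.700000000000003
side {'fovy': 44.118227301391016, 'cx': 311.8709262831922, 'cy': 252.1794245804179, 'R': array([[-0.92240536, -0.38621622,  0.00231982],
       [-0.28223591,  0.66994327, -0.68667234],
       [ 0.26364985, -0.63404499, -0.72696335]]), 't': array([ 474.96688134,  223.51714087, 1081.3076073 ])}
top {'fovy': 52.82951183438375, 'cx': 319.3230309294948, 'cy': 233.3876088588069, '
[... 240 characters left out ...]
82)]
side panel [([314.5, 232.2], 0.69), ([299.5, 291.8], 0.61)]
side trim_grip [([308.4, 235.2], 0.48)]
side window [([278.0, 253.9], 0.84), ([300.1, 271.9], 0.17)]
side open_end [([295.5, 290.5], 0.87), ([222.3, 224.2], 0.44)]
side tile [([277.6, 258.4], 0.95), ([299.1, 271.6], 0.72)]
side tray [([234.9, 444.2], 0.75)]
side tray_in [([235.7, 444.8], 0.67)]
top meter [([340.3, 226.6], 0.82)]
top panel [([370.0, 221.8], 0.83)]
top trim_grip [([367.4, 218.2], 0.51)]
top window [([316.3, 211.0], 0.71)]
top open_end [([286.7, 241.5], 0.93), ([339.7, 228.1], 0.48)]
top tile [([313.2, 209.9], 0.65), ([293.4, 136.2], 0.56)]
top tray [([168.3, 250.2], 0.93)]
top tray_in [([162.7, 250.8], 0.95)]
0.9
```

View pics/side0.png

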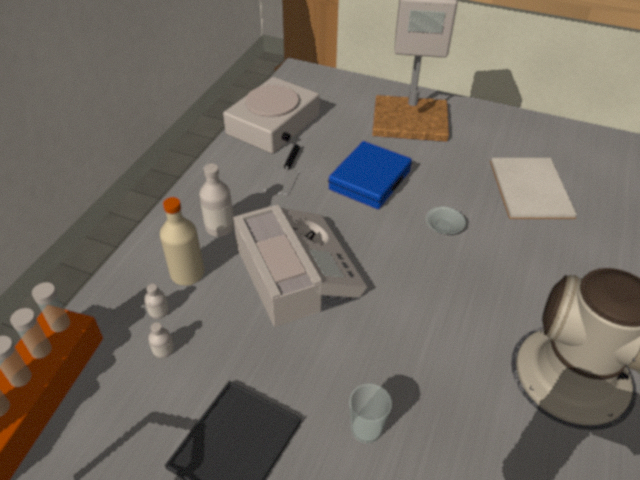

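View pics/top0.png

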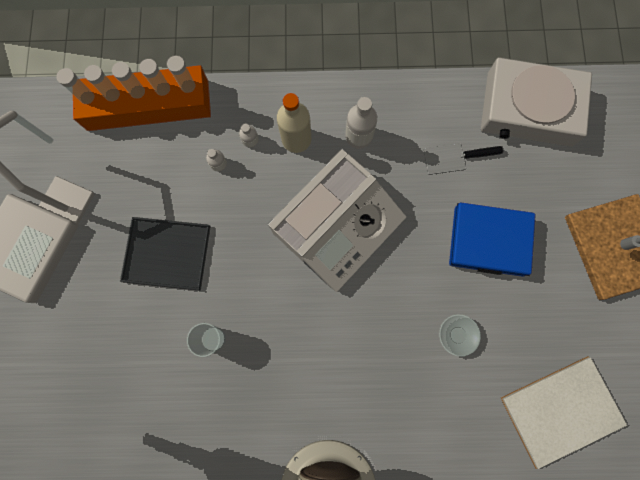

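```bash
cat > h.py <<'E'
import numpy as np,cv2
from bench import arm
from scipy.spatial.transform import Rotation as Ro
def cam(n):
    c=arm.camera_info(n); f=240/np.tan(np.radians(c["fovy"]/2)); return c,f
def unproj(n,u,v,z=None,d=None):
    c,f=cam(n); r=np.stack([(np.asarray(u)-c["cx"])/f,(np.asarray(v)-c["cy"])/f,np.ones(np.shape(u))],-1)
    R=c["R"];t=c["t"]
    if d is not None: return (r*np.asarray(d)[...,None]-t)@R
    o=-R.T@t; w=r@R; return o+w*((z-o[2])/w[...,2])[...,None]
def proj(n,X):
    c,f=cam(n); p=np.asarray(X)@c["R"].T+c["t"]; return np.stack([p[...,0]/p[...,2]*f+c["cx"],p[...,1]/p[...,2]*f+c["cy"]],-1)
E
python3 - <<'E'
from h import *
vv,uu=np.mgrid[0:480,0:640]
for n,box in (("top",(255,140,425,300)),("side",(225,195,375,330))):
    d=np.load(n+"0.npy"); P=unproj(n,uu,vv,d=d)
    m=np.zeros(d.shape,bool); m[box[1]:box[3],box[0]:box[2]]=1
    z=P[...,2]; k=m&(d>0)&(z>90)&(z<102)
    k=cv2.morphologyEx(k.astype(np.uint8),cv2.MORPH_OPEN,np.ones((3,3)))
    nl,lab,st,_=cv2.connectedComponentsWithStats(k); i=1+np.argmax(st[1:,4]); k=lab==i
    pts=P[k]; print(n,len(pts),"z med",np.median(pts[:,2]))
    print(cv2.minAreaRect(pts[:,:2].astype(np.float32)))
    bench=(d>0)&(abs(z)<15)&(P[...,0]>300)&(P[...,0]<800); print("bench z",np.median(z[bench]))
for n in("side","top"):
  for th,z in (("meter",0),("window",88),("open_end",88),("tile",88),("tray",0),("tray_in",5)):
    r=arm.place_of(th,n)
    if r: print(n,th,unproj(n,*r[0]["uv"],z=z).round(1),round(r[0]["confidence"],2))
im=cv2.imread("pics/top0.png")[140:300,260:420]; cv2.imwrite("pics/z1.png",cv2.resize(im,(592,592),interpolation=cv2.INTER_CUBIC))
im=cv2.imread("pics/side0.png")[190:330,230:370]; cv2.imwrite("pics/z2.png",cv2.resize(im,(592,592),interpolation=cv2.INTER_CUBIC))
E
```

```text
top 3416 z med 95.87884408366767
((595.1045532226562, -1.034912109375), (101.87381744384766, 230.7166748046875), 46.07993698120117)
bench z 0.2080032578206052
side 3170 z med 96.26149526235704
((593.8396606445312, 0.657867431640625), (102.87065887451172, 234.01683044433594), 45.841129302978516)
bench z 0.7595672161536121
side meter [553.  -37.5   0. ] 0.82
side window [584.2   7.7  88. ] 0.84
side open_end [514.7  79.9  88. ] 0.87
side tile [579.8  19.   88. ] 0.95
side tray [504.6 357.1   0. ] 0.75
side tray_in [501.4 359.4   5. ] 0.67
top meter [559.7 -41.4   0. ] 0.82
top window [575.7  11.9  88. ] 0.71
top open_end [510.9  75.1  88. ] 0.93
top tile [578.3  18.5  88. ] 0.65
top tray [512.1 352.9   0. ] 0.93
top tray_in [510.1 364.    5. ] 0.95
```

View pics/z1.png

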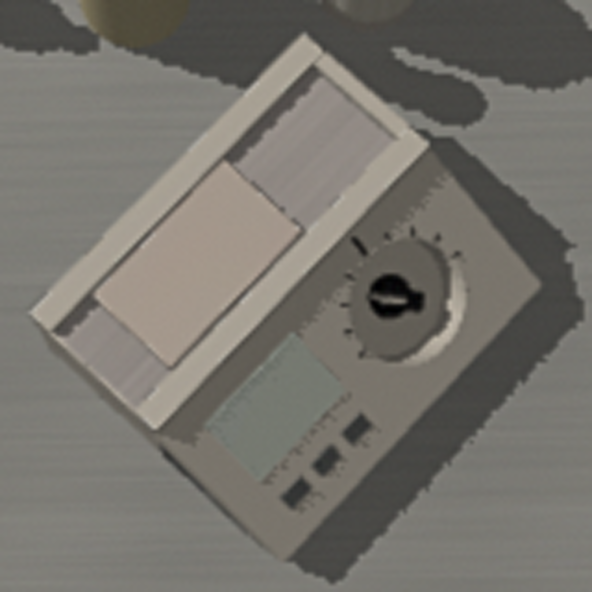

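View pics/z2.png

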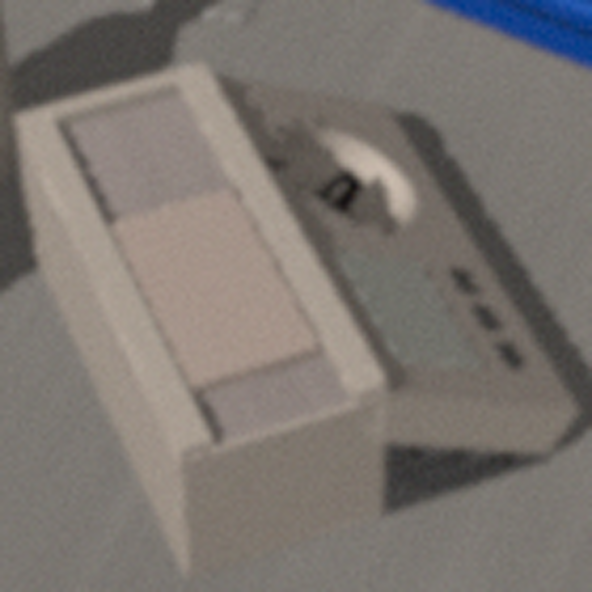

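```bash
cat >> h.py <<'E'
yaw=np.radians(46.0); deckc=np.array([594.5,-0.2,0])
Rm=Ro.from_euler('z',yaw).as_matrix(); Tm=deckc-Rm@np.array([50,0,0])
def m2w(p): return np.asarray(p)@Rm.T+Tm
def w2m(p): return (np.asarray(p)-Tm)@Rm
Rp=Rm@Ro.from_euler('y',-30,degrees=True).as_matrix()  # panel axes: x up slope, z normal
def p2w(p,o): return np.asarray(p)@Rp.T+o
def rect(im,n,o,h,half=60,S=5):
    g=np.arange(-half,half,1/S); X,Y=np.meshgrid(g,g) # cols: y' , rows
    # image: up = +x(upslope), left = +y
    pts=p2w(np.stack([-Y,-X,np.full(X.shape,h)],-1),o)
    uv=proj(n,pts).astype(np.float32)
    return cv2.remap(im,uv[...,0],uv[...,1],cv2.INTER_CUBIC)
E
python3 - <<'E'
from h import *
print("n",Rp[:,2],"up",Rp[:,0])
# line (0,*,88) in panel plane
def hit(n,uv,h):
    c,f=cam(n);r=np.array([(uv[0]-c["cx"])/f,(uv[1]-c["cy"])/f,1])@c["R"];o=-c["R"].T@c["t"]
    q=m2w([0,0,88])+Rp[:,2]*h; s=Rp[:,2]@(q-o)/(Rp[:,2]@r); return w2m(o+s*r)
print("panel",hit("top",(370.0,221.8),0),hit("side",(314.5,232.2),0))
print("grip",hit("top",(367.4,218.2),-13),hit("side",(308.4,235.2),-13))
# depth plane check
vv,uu=np.mgrid[0:480,0:640]
for n in("top","side"):
    d=np.load(n+"0.npy"); P=w2m(unproj(n,uu,vv,d=d)); k=(d>0)&(P[...,0]<-10)&(P[...,0]>-90)&(P[...,1]>-105)&(P[...,1]<105)&(P[...,2]>15)&(P[...,2]<95)
    Q=P[k]; h=(Q-[0,0,88])@np.array([-.5,0,np.sqrt(.75)]); a=abs(h)<6; print(n,"plane offset",np.median(h[a]),len(Q))
    A=np.c_[Q[a][:,:2],np.ones(a.sum())]; print(np.linalg.lstsq(A,Q[a][:,2],rcond=None)[0])
    fl=(h<-20)&(h>-32); print("floor",np.median(h[fl]),fl.sum())
    # bar top
    bt=(h<-1.5)&(h>-8)&(abs(Q[:,1]+50)<60); 
o=m2w(np.array([-50,-55,88-50*np.tan(np.pi/6)])); print("o",o)
for n in("top","side"):
    im=cv2.imread(f"pics/{n}0.png")
    cv2.imwrite(f"pics/r_{n}.png",np.hstack([cv2.resize(rect(im,n,o,h,70,4),(390,390)) for h in(0,-4)]))
E
```

```text
n [-0.34732919 -0.3596699   0.8660254 ] up [0.6015918  0.62296654 0.5       ]
panel [-51.16896104 -45.01253116  58.45758657] [-54.51971502 -43.65017309  56.52302786]
grip [-40.80100958 -49.24907473  49.43241914] [-42.22324244 -47.75424279  48.61129261]
top plane offset 0.289354882357447 3682
[5.83880093e-01 4.62296376e-03 8.85388237e+01]
floor -25.600299967055083 556
side plane offset 0.18428690479134893 2192
[5.88304028e-01 7.40419596e-03 8.85620858e+01]
floor -24.63800533909164 123
o [ 564.59785197 -110.34019041   59.13248654]
```

View pics/r_top.png

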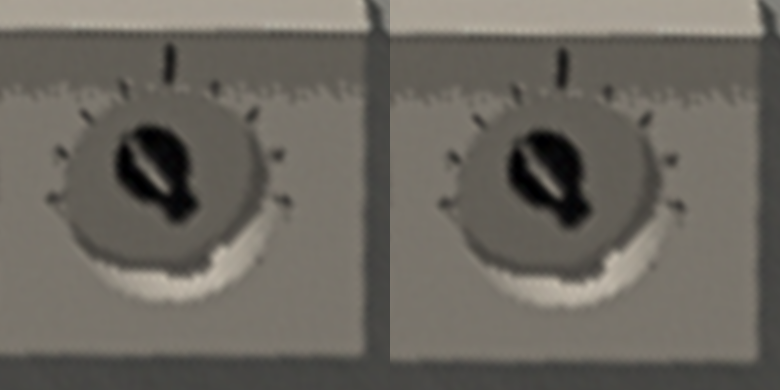

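View pics/r_side.png

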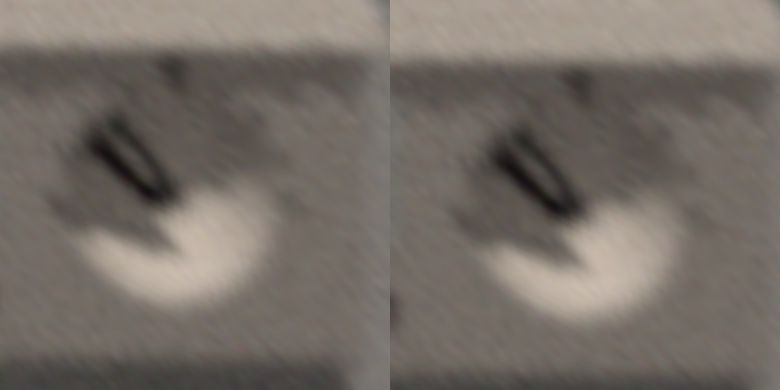

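```bash
cat >> h.py <<'E'
wo=m2w(np.array([-50.2,-45.5,88-50.2*np.tan(np.pi/6)]))
def barR(a,flip=True):
    x=np.cos(a)*Rp[:,0]+np.sin(a)*Rp[:,1]
    if flip:x=-x
    z=-Rp[:,2]; return np.stack([x,np.cross(z,x),z],1)
def go(R,p):
    s=arm.read_state(); M=Ro.from_quat(s["ee_rot"])
    rv=np.degrees((Ro.from_matrix(R)*M.inv()).as_rotvec()); sh=(np.asarray(p)-s["position"])/10
    print("shift cm",sh.round(2),"turn",rv.round(1),"|",round(np.linalg.norm(sh),1),round(np.linalg.norm(rv),1),"t",round(s["clock"],2),"F",s["contact_force"].round(1),"w",round(s["gripper_width"],1),"j",s["joints"].round(2))
E
python3 - <<'E'
from h import *
im=cv2.imread("pics/top0.png")
for h in(-4,):
    r=rect(im,"top",wo,h,40,10); g=cv2.cvtColor(r,cv2.COLOR_BGR2GRAY)
    cv2.imwrite("pics/knob.png",r[::1,::1][100:700,100:700])
    k=(g<45).astype(np.uint8); nl,lab,st,c=cv2.connectedComponentsWithStats(k)
    i=1+np.argmax(st[1:,4]); print(st[i],c[i])
go(barR(.63),wo+Rp[:,2]*70); print(wo)
E
```

```text
[  221   169   290   341 52854] [374.36793809 330.66252318]
shift cm [ 34.64 -72.54 -11.17] turn [ 32.5  -2.1 -78.5] | 81.2 85.0 t 1.5 F [0.4 0.2 1.4] w 85.5 j [ 1.53  0.38  0.01  0.   -1.19 -0.26]
[ 557.6251922  -103.88480385   59.01701649]
```

View pics/knob.png

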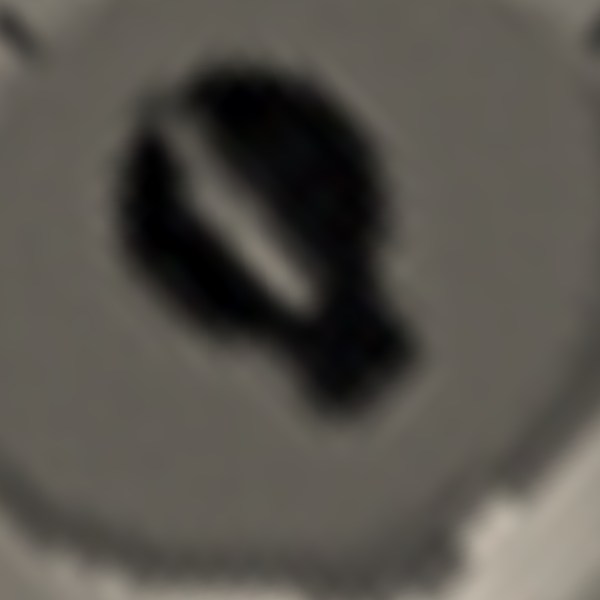

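```bash
python3 - <<'E'
from h import *
go(barR(.715),wo+Rp[:,2]*90); print(arm.read_state()["position"])
E
```

```text
shift cm [ 33.94 -73.26  -9.43] turn [ 32.1  -3.5 -73.8] | 81.3 80.5 t 1.5 F [0.4 0.2 1.4] w 85.5 j [ 1.53  0.38  0.01  0.   -1.19 -0.26]
[186.94480743 596.36197745 231.29004227]
```

{"name": "play_rows", "arguments": {"motion": [32,34,-73.3,-3,32,-3.5,-73.8,32,34,-73.3,-3,32,-3.5,-73.8,32,34,-73.3,-3,32,-3.5,-73.8,32,34,-73.3,-3,32,-3.5,-73.8,32,34,-73.3,-3,32,-3.5,-73.8]}}

```text
clock: 2.12
position: [318.8, 311.2, 220.1]
ee_rot: [0.818, -0.546, -0.008, -0.182]
contact_force: [1.9, -0.3, 1.2]
gripper_width: 27.2
```

```bash
python3 - <<'E'
from h import *
go(barR(.715),wo+Rp[:,2]*90); print(arm.read_state()["position"])
E
```

```text
shift cm [ 20.76 -44.74  -8.32] turn [ 10.5  -1.1 -24.3] | 50.0 26.5 t 2.12 F [ 1.9 -0.3  1.2] w 27.2 j [ 1.18 -0.09 -0.69  0.1  -0.61 -0.85]
[318.8029386  311.16441827 220.13588907]
```

{"name": "play_rows", "arguments": {"motion": [32,20.8,-44.7,-2,10.5,-1.1,-24.3,32,20.8,-44.7,-2,10.5,-1.1,-24.3,32,20.8,-44.7,-2,10.5,-1.1,-24.3,32,20.8,-44.7,-2,10.5,-1.1,-24.3,32,20.8,-44.7,-2,10.5,-1.1,-24.3]}}

```text
clock: 2.75
position: [438.0, 56.1, 208.4]
ee_rot: [-0.667, 0.7, 0.01, 0.256]
contact_force: [0.1, 0.8, 0.1]
gripper_width: 27.4
```

```bash
python3 - <<'E'
from h import *
go(barR(.715),wo+Rp[:,2]*90); print(arm.read_state()["position"])
E
```

```text
shift cm [  8.84 -19.23  -7.14] turn [ 0.4 -0.1 -0.2] | 22.3 0.4 t 2.75 F [0.1 0.8 0.1] w 27.4 j [ 0.3  -0.06 -0.56 -0.4  -0.65 -0.08]
[438.00366984  56.05843806 208.37138177]
```

{"name": "play_rows", "arguments": {"motion": [32,8.8,-19.2,-2,0.4,0,0,32,8.8,-19.2,-2,0.4,0,0,32,8.8,-19.2,-4,0.4,0,0,32,8.8,-19.2,-7.1,0.4,0,0,32,8.8,-19.2,-7.1,0.4,0,0]}}

```text
clock: 3.38
position: [524.2, -136.3, 132.4]
ee_rot: [-0.664, 0.703, 0.016, 0.255]
contact_force: [0.1, -0.1, 0.4]
gripper_width: 27.2
```

```bash
cat > look.py <<'E'
import sys
from h import *
t=sys.argv[1]
for n in ("side","top"):
    im,d=arm.get_image(n); cv2.imwrite(f"pics/{n}{t}.png",im[:,:,::-1]); np.save(f"{n}{t}.npy",d)
E
python3 look.py 1; python3 - <<'E'
from h import *
go(barR(.715),wo-Rp[:,2]*19)
a=cv2.imread("pics/top1.png")[130:310,260:440]; b=cv2.imread("pics/side1.png")[130:310,220:400]
cv2.imwrite("pics/c1.png",cv2.resize(np.hstack([a,b]),(800,400),interpolation=cv2.INTER_CUBIC))
E
```

```text
shift cm [ 3.91  3.78 -9.38] turn [ 0.  -0.3 -0.1] | 10.8 0.4 t 3.48 F [0.3 0.7 0.7] w 27.1 j [-0.25  0.3  -0.27 -0.62 -0.83  0.59]
```

View pics/c1.png

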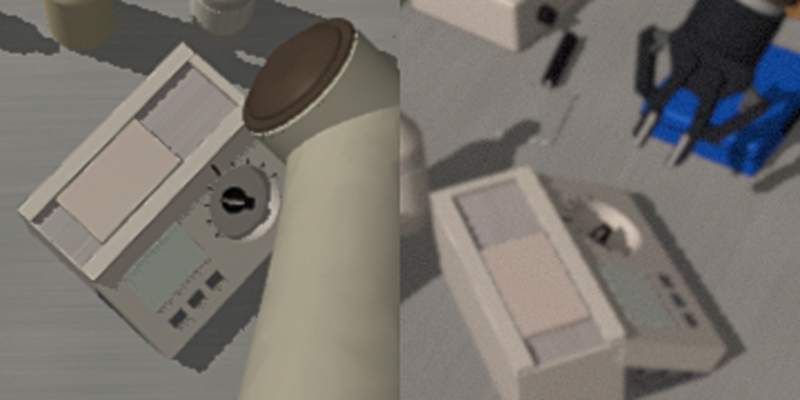

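```bash
python3 - <<'E'
from h import *
s=arm.read_state(); R=Ro.from_quat(s["ee_rot"]).as_matrix(); p=s["position"]
im=cv2.imread("pics/side1.png")
for k in (-1,0,1):
    q=proj("side",p+R[:,1]*k*13.6); print(q); 
    cv2.drawMarker(im,tuple(int(round(v)) for v in q),(0,0,255),cv2.MARKER_CROSS,3,1)
cv2.imwrite("pics/c2.png",cv2.resize(im[160:230,300:380],(800,600),interpolation=cv2.INTER_NEAREST))
E
```

```text
[327.47305761 195.11771248]
[332.97809569 198.82157938]
[338.49377742 202.53260748]
```

View pics/c2.png

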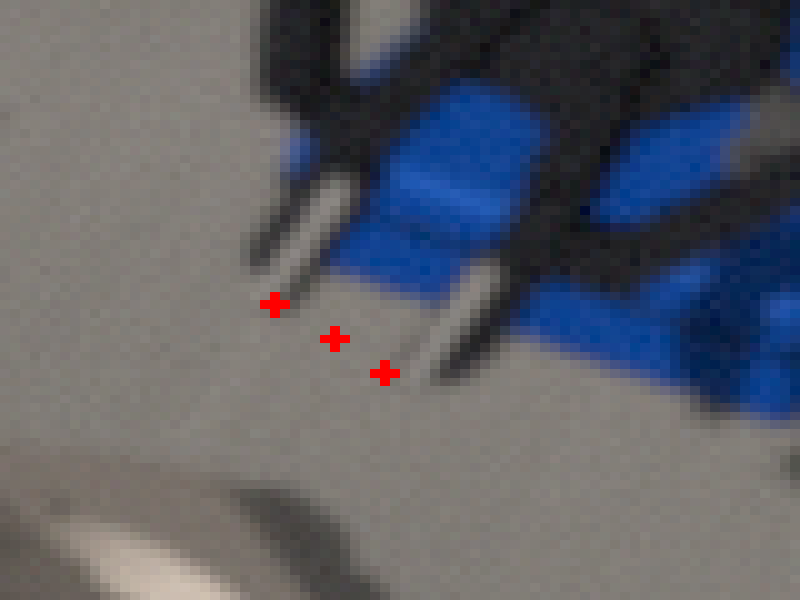

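{"name": "play_rows", "arguments": {"motion": [32,2.0,1.9,-4.7,0,-0.3,0,32,3.2,3.1,-7.7,0,-0.3,0,32,3.5,3.4,-8.4,0,-0.3,0,32,3.8,3.7,-9.1,0,-0.3,0,32,3.9,3.8,-9.4,0,-0.3,0]}}

```text
clock: 4.1
position: [565.0, -96.8, 43.7]
ee_rot: [-0.666, 0.699, 0.01, 0.259]
contact_force: [0.4, 0.1, 0.1]
gripper_width: 27.2
```

```bash
python3 look.py 2; python3 - <<'E'
from h import *
go(barR(.715),wo-Rp[:,2]*19)
print((arm.read_state()["position"]-wo)@Rp, arm.read_state()["wrist_torque"])
a=cv2.imread("pics/top2.png")[150:280,300:430]; b=cv2.imread("pics/side2.png")[190:290,260:360]
cv2.imwrite("pics/c3.png",np.hstack([cv2.resize(q,(400,400),interpolation=cv2.INTER_CUBIC) for q in(a,b)]))
E
```

```text
shift cm [-0.04 -0.01 -0.06] turn [ 0.   0.1 -0.1] | 0.1 0.2 t 4.2 F [-1.4 -0.3  0.6] w 27.3 j [-0.18  0.46 -0.28 -0.75 -0.66  0.69]
[  0.56110924  -0.22346084 -18.60474095] [-0.69900428  0.7211022   0.00434796]
```

View pics/c3.png

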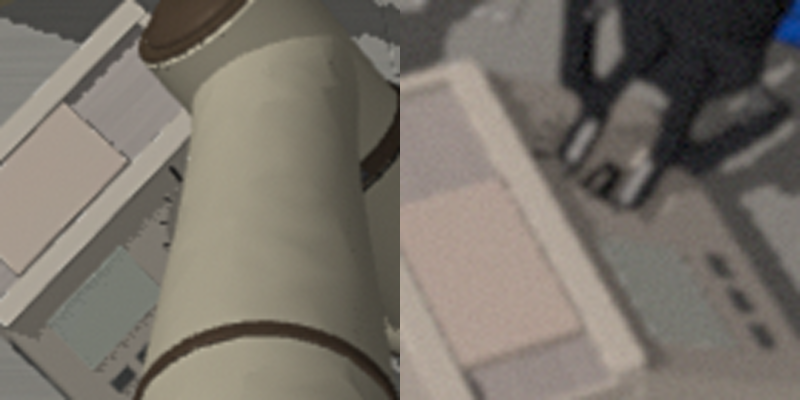

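{"name": "play_rows", "arguments": {"motion": [5,0,0,0,0,0,0,5,0,0,0,0,0,0,5,0,0,0,0,0,0,5,0,0,0,0,0,0]}}

```text
clock: 4.7
position: [563.6, -97.3, 42.9]
ee_rot: [-0.666, 0.7, 0.012, 0.258]
contact_force: [-5.5, -1.5, 6.0]
gripper_width: 10.3
```

```bash
python3 - <<'E'
from h import *
go(barR(.715),wo-Rp[:,2]*19)
for a in (.7,.6,.5,.4,.3,.2,.1,0): go(barR(a),wo-Rp[:,2]*19)
E
```

```text
shift cm [ 0.07  0.02 -0.03] turn [ 0.  -0.  -0.2] | 0.1 0.2 t 4.7 F [-5.5 -1.5  6. ] w 10.3 j [-0.18  0.46 -0.28 -0.75 -0.66  0.69]
shift cm [ 0.07  0.02 -0.03] turn [ 0.3  0.3 -0.9] | 0.1 1.0 t 4.7 F [-5.5 -1.5  6. ] w 10.3 j [-0.18  0.46 -0.28 -0.75 -0.66  0.69]
shift cm [ 0.07  0.02 -0.03] turn [ 2.3  2.4 -5.9] | 0.1 6.7 t 4.7 F [-5.5 -1.5  6. ] w 10.3 j [-0.18  0.46 -0.28 -0.75 -0.66  0.69]
shift cm [ 0.07  0.02 -0.03] turn [  4.3   4.4 -10.8] | 0.1 12.5 t 4.7 F [-5.5 -1.5  6. ] w 10.3 j [-0.18  0.46 -0.28 -0.75 -0.66  0.69]
shift cm [ 0.07  0.02 -0.03] turn [  6.3   6.5 -15.8] | 0.1 18.2 t 4.7 F [-5.5 -1.5  6. ] w 10.3 j [-0.18  0.46 -0.28 -0.75 -0.66  0.69]
shift cm [ 0.07  0.02 -0.03] turn [  8.3   8.5 -20.8] | 0.1 23.9 t 4.7 F [-5.5 -1.5  6. ] w 10.3 j [-0.18  0.46 -0.28 -0.75 -0.66  0.69]
shift cm [ 0.07  0.02 -0.03] turn [ 10.3  10.6 -25.7] | 0.1 29.7 t 4.7 F [-5.5 -1.5  6. ] w 10.3 j [-0.18  0.46 -0.28 -0.75 -0.66  0.69]
shift cm [ 0.07  0.02 -0.03] turn [ 12.2  12.7 -30.7] | 0.1 35.4 t 4.7 F [-5.5 -1.5  6. ] w 10.3 j [-0.18  0.46 -0.28 -0.75 -0.66  0.69]
shift cm [ 0.07  0.02 -0.03] turn [ 14.2  14.7 -35.7] | 0.1 41.1 t 4.7 F [-5.5 -1.5  6. ] w 10.3 j [-0.18  0.46 -0.28 -0.75 -0.66  0.69]
```

{"name": "play_rows", "arguments": {"motion": [5,-0.03,0,0,2.8,2.9,-7.1,5,-0.05,0,0,5.7,5.9,-14.3,5,-0.05,0,0,8.5,8.8,-21.4,5,-0.05,0,0,11.4,11.8,-28.6,5,-0.05,0,0,14.2,14.7,-35.7]}}

```text
clock: 5.32
position: [562.4, -96.7, 42.6]
ee_rot: [-0.375, 0.89, 0.102, 0.237]
contact_force: [-6.2, -0.5, 6.4]
gripper_width: 9.9
```

{"name": "play_rows", "arguments": {"motion": [5,0,0,0,0,0,0,5,0,0,0,0,0,0,5,0,0,0,0,0,0]}}

```text
clock: 5.7
position: [562.3, -96.7, 42.6]
ee_rot: [-0.377, 0.889, 0.101, 0.238]
contact_force: [-5.0, -0.7, 6.7]
gripper_width: 10.5
```

```bash
python3 - <<'E'
from h import *
go(barR(0),wo-Rp[:,2]*19)
print((arm.read_state()["position"]-wo)@Rp, arm.read_state()["wrist_torque"])
im,_=arm.get_image("side"); b=np.ascontiguousarray(im[190:290,260:360,::-1])
cv2.imwrite("pics/c4.png",cv2.resize(b,(600,600),interpolation=cv2.INTER_CUBIC))
E
```

```text
shift cm [ 0.19 -0.03 -0.01] turn [-0.  -0.1  0. ] | 0.2 0.1 t 5.7 F [-5.  -0.7  6.7] w 10.5 j [-0.18  0.46 -0.28 -0.75 -0.66 -0.02]
[ -0.89043738   1.59328181 -18.39636477] [-0.30036222  1.52118189  0.50038366]
```

View pics/c4.png

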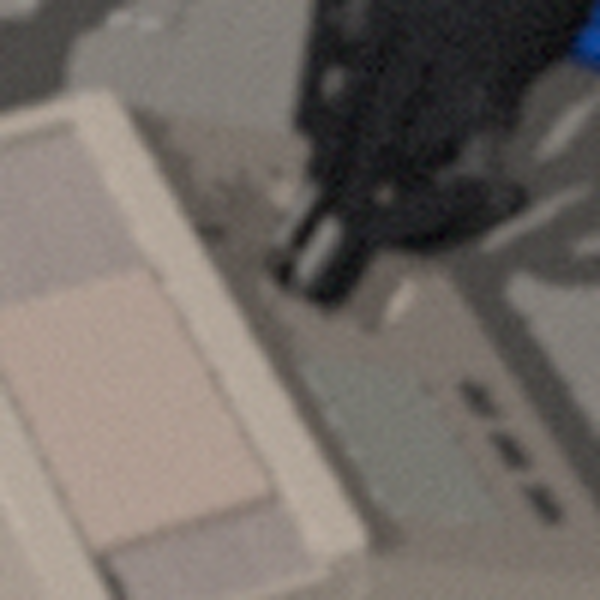

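{"name": "play_rows", "arguments": {"motion": [30,0,0,0,0,0,0,30,0,0,0,0,0,0,30,0,0,0,0,0,0]}}

```text
clock: 6.12
position: [564.2, -96.9, 42.2]
ee_rot: [-0.377, 0.889, 0.1, 0.238]
contact_force: [0.4, -0.2, -0.5]
gripper_width: 25.9
```

```bash
python3 - <<'E'
from h import *
go(barR(0),wo+Rp[:,2]*100); print((arm.read_state()["position"]-wo)@Rp);print(Rp[:,2]*12,arm.read_state()["position"])
E
```

```text
shift cm [-4.13 -4.29 10.34] turn [0.1 0.  0.1] | 11.9 0.1 t 6.12 F [ 0.4 -0.2 -0.5] w 25.9 j [-0.18  0.46 -0.28 -0.75 -0.66 -0.02]
[ -0.11174593   0.09737827 -19.31471269]
[-4.16795022 -4.3160388  10.39230485] [564.19648212 -96.93985241  42.23411166]
```

```bash
cat >> h.py <<'E'
def downR(az):
    a=np.radians(az); x=np.array([np.cos(a),np.sin(a),0]); z=np.array([0,0,-1.]); return np.stack([x,np.cross(z,x),z],1)
E
python3 - <<'E'
from h import *
# after withdraw shift (-4.2,-4.3,10.4)
go(downR(-44),[500,150,170])
E
```

```text
shift cm [-6.42 24.69 12.78] turn [-33.2  -0.5  87.8] | 28.5 93.9 t 6.12 F [ 0.4 -0.2 -0.5] w 25.9 j [-0.18  0.46 -0.28 -0.75 -0.66 -0.02]
```

{"name": "play_rows", "arguments": {"motion": [30,-2,-2.1,5,0,0,0,30,-4.2,-4.3,10.4,0,0,0,30,-5.5,10,14,0,0,0,30,-6.4,18,13,0,0,0,30,-6.4,24.7,12.8,0,0,0]}}

```text
clock: 6.75
position: [506.6, 46.0, 168.5]
ee_rot: [-0.376, 0.889, 0.1, 0.24]
contact_force: [1.2, -0.4, 0.0]
gripper_width: 25.7
```

```bash
python3 - <<'E'
from h import *
go(downR(-44),[490,150,170])
E
```

```text
shift cm [-1.66 10.4   0.15] turn [-33.4  -0.4  87.9] | 10.5 94.0 t 6.75 F [ 1.2 -0.4  0. ] w 25.7 j [ 0.2   0.13 -0.45 -0.51 -0.61 -0.6 ]
```

{"name": "play_rows", "arguments": {"motion": [73,-1.7,10.4,0.2,-33.4,-0.4,87.9,73,-1.7,10.4,0.2,-33.4,-0.4,87.9,73,-1.7,10.4,0.2,-33.4,-0.4,87.9,73,-1.7,10.4,0.2,-33.4,-0.4,87.9,73,-1.7,10.4,0.2,-33.4,-0.4,87.9]}}

```text
clock: 7.38
position: [489.4, 149.3, 169.5]
ee_rot: [0.752, -0.648, -0.046, -0.111]
contact_force: [-0.2, -0.4, -0.1]
gripper_width: 62.1
```

```bash
python3 look.py 5; python3 - <<'E'
from h import *
go(downR(-44),[490,150,40])
im=cv2.imread("pics/top5.png")
wo2=wo+Rp[:,1]*0
r=rect(im,"top",wo2,-4,50,6); r0=rect(im,"top",wo2,0,50,6)
cv2.imwrite("pics/c5.png",np.hstack([cv2.resize(q,(400,400)) for q in(r,r0)]))
E
```

```text
shift cm [-1.000e-02  1.000e-02 -1.293e+01] turn [-14.1  -0.2  37.5] | 12.9 40.1 t 7.47 F [0.6 0.3 0.3] w 62.0 j [ 0.51  0.2  -0.37 -0.22 -0.84 -0.23]
```

View pics/c5.png

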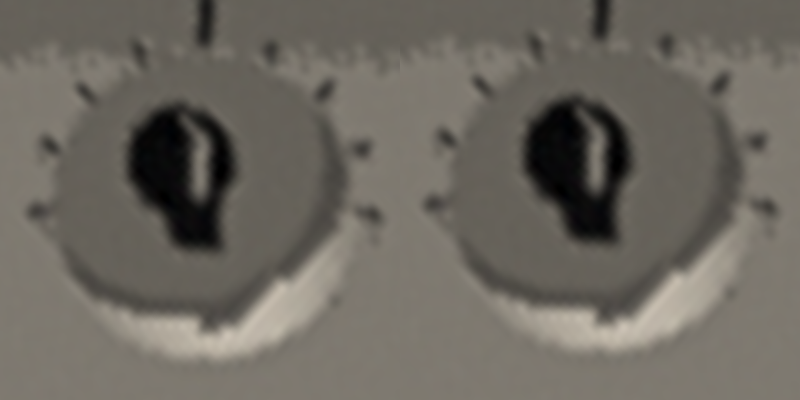

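View pics/top5.png

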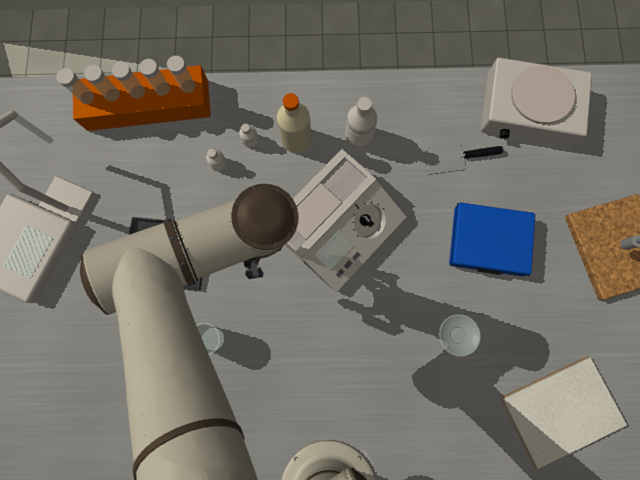

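```bash
cat > pt.py <<'E'
from h import *
from scipy.optimize import minimize
def samp(g,X):
    uv=proj("top",X).astype(np.float32); return cv2.remap(g,uv[:,0][None],uv[:,1][None],cv2.INTER_CUBIC)[0]
def run(f,a0):
    g=cv2.imread(f)[:,:,1].astype(np.float32)
    # marks: fit centre & rotation of all 9 marks
    def marks(q,full=False):
        cx,cy,th=q; s=0
        for i in range(-4,5):
            r=np.linspace(39,50,12) if i==0 else np.linspace(40,43,4)
            A=i*.4+th; X=np.stack([cx+r*np.cos(A),cy+r*np.sin(A),0*r],-1); s+=samp(g,p2w(X,wo)).mean()
        return s
    best=min(((marks((cx,cy,th)),cx,cy,th) for cx in np.arange(-3,3.1,.5) for cy in np.arange(-3,3.1,.5) for th in np.arange(-.08,.081,.01)))
    print(f,"marks: centre",best[1:3],"rot",round(best[3],3))
    cx,cy=best[1:3]
    res=[]
    for a in np.arange(a0-.3,a0+.3,.01):
        for l in np.arange(-2,2.1,.25):
            r=np.linspace(1,12.5,15); d=np.array([np.cos(a),np.sin(a)]); nn=np.array([-d[1],d[0]])
            P=np.array([cx,cy])+r[:,None]*d+l*nn; X=np.c_[P,np.full(len(r),-4.)]
            res.append((samp(g,p2w(X,wo)).mean(),a,l))
    res.sort(reverse=True); print([tuple(np.round(x,2)) for x in res[:6]])
    # constrained to centre
    c=[x for x in res if abs(x[2])<.01]; print("l=0",np.round(c[0],3))
if __name__=="__main__":
    run("pics/top0.png",.7); run("pics/top5.png",0.)
E
python3 pt.py
```

```text
Traceback (most recent call last):
  File "pt.py", line 27, in <module>
    run("pics/top0.png",.7); run("pics/top5.png",0.)
    ~~~^^^^^^^^^^^^^^^^^^^^
  File "pt.py", line 14, in run
    best=min(((marks((cx,cy,th)),cx,cy,th) for cx in np.arange(-3,3.1,.5) for cy in np.arange(-3,3.1,.5) for th in np.arange(-.08,.081,.01)))
  File "pt.py", line 14, in <genexpr>
    best=min(((marks((cx,cy,th)),cx,cy,th) for cx in np.arange(-3,3.1,.5) for cy in np.arange(-3,3.1,.5) for th in np.arange(-.08,.081,.01)))
               ~~~~~^^^^^^^^^^^^
  File "pt.py", line 12, in marks
    A=i*.4+th; X=np.stack([cx+r*np.cos(A),cy+r*np.sin(A),0*r],-1); s+=samp(g,p2w(X,wo)).mean()
                                                                      ~~~~^^^^^^^^^^^^^
  File "pt.py", line 4, in samp
    uv=proj("top",X).astype(np.float32); return cv2.remap(g,uv[:,0][None],uv[:,1][None],cv2.INTER_CUBIC)[0]
       ~~~~^^^^^^^^^
  File "h.py", line 12, in proj
    c,f=cam(n); p=np.asarray(X)@c["R"].T+c["t"]; return np.stack([p[...,0]/p[...,2]*f+c["cx"],p[...,1]/p[...,2]*f+c["cy"]],-1)
        ~~~^^^
  File "h.py", line 5, in cam
    c=arm.camera_info(n); f=240/np.tan(np.radians(c["fovy"]/2)); return c,f
ValueError: time passes only in moves, steps and waits
```

```bash
sed -i 's/^def cam(n):/import functools\n@functools.lru_cache\ndef cam(n):/' h.py; time python3 pt.py; python3 -c "
from h import *
print(arm.read_state()['clock'])"
```

```text
pics/top0.png marks: centre (np.float64(0.0), np.float64(0.0)) rot -0.01
[(np.float64(115.74), np.float64(0.7), np.float64(0.0)), (np.float64(115.73), np.float64(0.69), np.float64(0.0)), (np.float64(115.7), np.float64(0.73), np.float64(-0.25)), (np.float64(115.67), np.float64(0.72), np.float64(-0.25)), (np.float64(115.59), np.float64(0.71), np.float64(0.0)), (np.float64(115.59), np.float64(0.68), np.float64(0.0))]
l=0 [115.741   0.7     0.   ]
pics/top5.png marks: centre (np.float64(0.0), np.float64(0.0)) rot -0.01
[(np.float64(115.73), np.float64(-0.03), np.float64(0.25)), (np.float64(115.66), np.float64(-0.04), np.float64(0.25)), (np.float64(115.6), np.float64(-0.02), np.float64(0.25)), (np.float64(115.58), np.float64(0.0), np.float64(0.0)), (np.float64(115.57), np.float64(-0.05), np.float64(0.25)), (np.float64(115.55), np.float64(-0.01), np.float64(0.0))]
l=0 [115.584   0.      0.   ]
7.475
real	0m6.918s
user	0m7.371s
sys	0m0.103s
```

{"name": "play_rows", "arguments": {"motion": [73,0,0,0,-14.1,-0.2,37.5,73,0,0,-6,-14.1,-0.2,37.5,73,0,0,-11,-14.1,-0.2,37.5,73,0,0,-14,-14.1,-0.2,37.5,73,0,0,-16,-14.1,-0.2,37.5]}}

```text
clock: 8.1
position: [488.1, 148.7, 7.4]
ee_rot: [0.926, -0.376, -0.001, 0.0]
contact_force: [-0.7, -0.5, -0.0]
gripper_width: 62.7
```

{"name": "play_rows", "arguments": {"motion": [73,0,0,-0.2,0,0,0,73,0,0,-0.6,0,0,0]}}

```text
clock: 8.35
position: [489.9, 149.1, 4.0]
ee_rot: [0.927, -0.376, 0.001, -0.001]
contact_force: [-0.7, 0.2, -0.7]
gripper_width: 62.5
```

```bash
python3 - <<'E'
from h import *
go(downR(-44),[490,150,0])
E
```

```text
shift cm [ 0.01  0.09 -0.4 ] turn [-0.1  0.1  0.2] | 0.4 0.3 t 8.35 F [-0.7  0.2 -0.7] w 62.5 j [ 0.61  0.49 -0.53 -0.   -0.55  0.19]
```

{"name": "play_rows", "arguments": {"motion": [73,0,0,-0.4,0,0,0]}}

```text
clock: 8.48
position: [489.9, 149.1, 0.1]
ee_rot: [0.927, -0.376, 0.001, -0.001]
contact_force: [-0.4, 0.2, -0.1]
gripper_width: 62.0
```

{"name": "play_rows", "arguments": {"motion": [73,0,0,-0.2,0,0,0]}}

```text
clock: 8.6
position: [489.5, 148.9, -2.3]
ee_rot: [0.927, -0.376, 0.0, -0.001]
contact_force: [-0.7, 0.0, -0.0]
gripper_width: 62.4
```

{"name": "play_rows", "arguments": {"motion": [73,0,0,-0.2,0,0,0]}}

```text
clock: 8.72
position: [489.5, 149.0, -4.4]
ee_rot: [0.927, -0.376, 0.0, -0.001]
contact_force: [-0.3, 0.8, 0.5]
gripper_width: 62.4
```

{"name": "play_rows", "arguments": {"motion": [73,0,0,-0.2,0,0,0]}}

```text
clock: 8.85
position: [489.4, 149.0, -5.7]
ee_rot: [0.927, -0.375, 0.0, -0.0]
contact_force: [-5.5, 0.2, 21.1]
gripper_width: 62.5
```

{"name": "play_rows", "arguments": {"motion": [73,0,0,2,0,0,0,10,0,0,7,0,0,0,0,0,0,13,0,0,0,0,4,-5,16,0,0,0,0,10,-11,16,0,0,0]}}

```text
clock: 9.48
position: [570.4, 60.4, 156.0]
ee_rot: [0.927, -0.374, 0.003, -0.003]
contact_force: [0.9, 1.2, 0.3]
gripper_width: 0.2
```

```bash
python3 - <<'E'
from h import *
for n in("top","side"):
    im=cv2.imread(f"pics/{n}0.png"); X,Y=np.meshgrid(np.arange(0,100,.25),np.arange(125,-125,-.5))
    uv=proj(n,m2w(np.stack([X,Y,np.full(X.shape,96.)],-1))).astype(np.float32)
    r=cv2.remap(im,uv[...,0],uv[...,1],cv2.INTER_LINEAR)
    cv2.imwrite(f"pics/t_{n}.png",r)
    prof=r[:,150:250].astype(float).mean(1); red=prof[:,2]-prof[:,0]
    g=np.abs(np.gradient(cv2.GaussianBlur(red[:,None],(0,0),3)[:,0])); pk=[i for i in range(3,497) if g[i]==g[i-3:i+4].max() and g[i]>.15]
    print(n,[(125-.5*i,round(g[i],2)) for i in pk])
a=cv2.imread("pics/t_top.png");b=cv2.imread("pics/t_side.png");cv2.imwrite("pics/t.png",np.hstack([a,b]))
go(downR(-44),m2w([50,-72,150])); go(downR(-44),m2w([50,-72,91]))
E
```

```text
top [(120.5, np.float64(0.45)), (116.0, np.float64(0.46)), (111.5, np.float64(0.42)), (82.0, np.float64(1.24)), (-27.0, np.float64(1.33)), (-106.0, np.float64(0.85)), (-116.5, np.float64(1.59))]
side [(123.0, np.float64(0.26)), (118.0, np.float64(0.4)), (85.5, np.float64(0.63)), (77.0, np.float64(0.18)), (-27.0, np.float64(0.73)), (-93.5, np.float64(0.16)), (-105.0, np.float64(0.38)), (-117.0, np.float64(0.98))]
shift cm [  7.59 -11.06  -0.6 ] turn [-0.2  0.4 -0.1] | 13.4 0.4 t 9.47 F [0.9 1.2 0.3] w 0.2 j [ 0.39  0.36 -0.23 -0.   -0.97  0.42]
shift cm [  7.59 -11.06  -6.5 ] turn [-0.2  0.4 -0.1] | 14.9 0.4 t 9.47 F [0.9 1.2 0.3] w 0.2 j [ 0.39  0.36 -0.23 -0.   -0.97  0.42]
```

View pics/t.png

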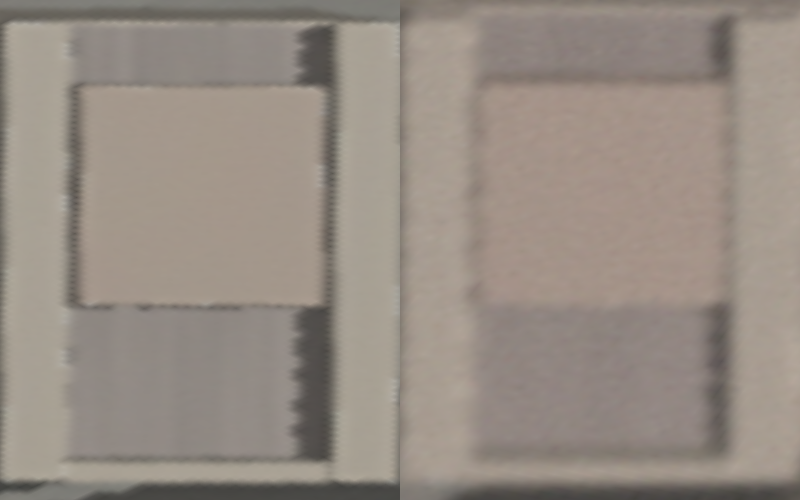

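{"name": "play_rows", "arguments": {"motion": [0,4,-5.8,-0.6,-0.2,0.4,-0.1,0,7.6,-11,-0.6,-0.2,0.4,-0.1,0,7.6,-11,-0.6,-0.2,0.4,-0.1,0,7.6,-11.1,-3.5,-0.2,0.4,-0.1,0,7.6,-11.1,-5,-0.2,0.4,-0.1]}}

```text
clock: 10.1
position: [643.0, -50.5, 100.5]
ee_rot: [0.926, -0.376, -0.004, 0.003]
contact_force: [-0.2, 0.0, 0.6]
gripper_width: -0.2
```

```bash
python3 - <<'E'
from h import *
go(downR(-44),m2w([50,-72,91])); print(w2m(arm.read_state()["position"]))
E
```

```text
shift cm [ 0.33  0.03 -0.95] turn [ 0.2 -0.6  0.2] | 1.0 0.6 t 10.1 F [-0.2  0.   0.6] w -0.2 j [ 0.17  0.53 -0.1   0.   -0.95  0.63]
[ 47.49644267 -69.83144209 100.49073306]
```

{"name": "play_rows", "arguments": {"motion": [0,0,0,0,0,0,0,0,0,0,-0.6,0,0,0,0,0,0,-0.9,0,0,0]}}

```text
clock: 10.48
position: [644.6, -50.4, 93.7]
ee_rot: [0.927, -0.376, -0.002, 0.002]
contact_force: [-0.6, -0.6, -0.2]
gripper_width: 0.1
```

```bash
python3 - <<'E'
from h import *
go(downR(-44),m2w([50,-72,91])); print(w2m(arm.read_state()["position"]))
for y in (-36,-10,39): go(downR(-44),m2w([50,y,91]))
E
```

```text
shift cm [ 0.17  0.01 -0.27] turn [ 0.2 -0.3  0.2] | 0.3 0.4 t 10.47 F [-0.6 -0.6 -0.2] w 0.1 j [ 0.17  0.54 -0.1   0.   -0.93  0.63]
[ 48.74561482 -70.9070262   93.71517944]
shift cm [-2.42  2.52 -0.27] turn [ 0.2 -0.3  0.2] | 3.5 0.4 t 10.47 F [-0.6 -0.6 -0.2] w 0.1 j [ 0.17  0.54 -0.1   0.   -0.93  0.63]
shift cm [-4.29  4.32 -0.27] turn [ 0.2 -0.3  0.2] | 6.1 0.4 t 10.47 F [-0.6 -0.6 -0.2] w 0.1 j [ 0.17  0.54 -0.1   0.   -0.93  0.63]
shift cm [-7.82  7.73 -0.27] turn [ 0.2 -0.3  0.2] | 11.0 0.4 t 10.47 F [-0.6 -0.6 -0.2] w 0.1 j [ 0.17  0.54 -0.1   0.   -0.93  0.63]
```

{"name": "play_rows", "arguments": {"motion": [0,-1.2,1.2,-0.2,0.2,-0.3,0.2,0,-2.4,2.5,-0.2,0.2,-0.3,0.2,0,-3.1,3.2,-0.2,0.2,-0.3,0.2,0,-3.8,3.8,-0.2,0.2,-0.3,0.2,0,-4.5,4.5,-0.2,0.2,-0.3,0.2]}}

```text
clock: 11.1
position: [599.5, -5.5, 91.6]
ee_rot: [0.927, -0.375, -0.0, -0.0]
contact_force: [1.1, -0.6, 0.9]
gripper_width: 0.2
```

```bash
python3 - <<'E'
from h import *
print(w2m(arm.read_state()["position"]))
go(downR(-44),m2w([50,36,91]))
E
```

```text
[49.63195695 -7.2992937  91.62229309]
shift cm [-3.09  3.03 -0.06] turn [-0. -0.  0.] | 4.3 0.0 t 11.1 F [ 1.1 -0.6  0.9] w 0.2 j [ 0.26  0.47 -0.23 -0.   -0.86  0.54]
```

{"name": "play_rows", "arguments": {"motion": [0,-0.7,0.7,0,0,0,0,0,-1.3,1.3,0,0,0,0,0,-2.0,2.0,0,0,0,0,0,-2.6,2.5,0,0,0,0,0,-3.1,3.0,0,0,0,0]}}

```text
clock: 11.72
position: [568.0, 24.5, 91.2]
ee_rot: [0.927, -0.375, -0.001, 0.0]
contact_force: [0.9, -0.2, 0.9]
gripper_width: 0.1
```

```bash
python3 look.py 6; python3 - <<'E'
from h import *
print(w2m(arm.read_state()["position"]),arm.read_state()["contact_force"])
P=[]
for n in("top","side"):
    im=cv2.imread(f"pics/{n}6.png"); X,Y=np.meshgrid(np.arange(0,100,.25),np.arange(180,-70,-.5))
    uv=proj(n,m2w(np.stack([X,Y,np.full(X.shape,96.)],-1))).astype(np.float32)
    P.append(cv2.remap(im,uv[...,0],uv[...,1],cv2.INTER_LINEAR))
cv2.imwrite("pics/t6.png",np.hstack(P))
E
```

```text
[48.99613004 36.83783852 90.87742271] [-0.16141491  0.24888748 -0.27811781]
```

View pics/t6.png

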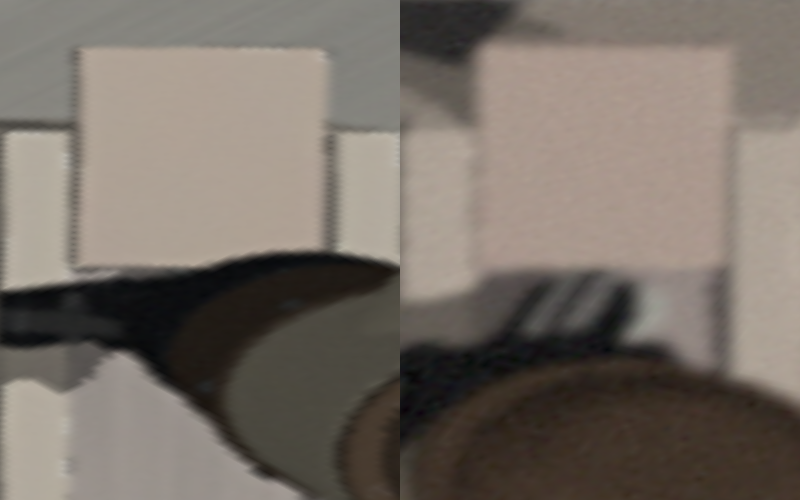

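```bash
python3 - <<'E'
from h import *
for z in (150,84.5): go(downR(-44),m2w([50.5,140,z]))
E
```

```text
shift cm [-7.32  7.27  5.91] turn [-0.  -0.2 -0. ] | 11.9 0.2 t 11.82 F [-0.2  0.2 -0.3] w 0.0 j [ 0.33  0.43 -0.31 -0.   -0.83  0.48]
shift cm [-7.32  7.27 -0.64] turn [-0.  -0.2 -0. ] | 10.3 0.2 t 11.82 F [-0.2  0.2 -0.3] w 0.0 j [ 0.33  0.43 -0.31 -0.   -0.83  0.48]
```

{"name": "play_rows", "arguments": {"motion": [0,0.3,-0.3,1,0,-0.2,0,0,0.3,-0.3,5.9,0,-0.2,0,84,-3.5,3.5,5.9,0,-0.2,0,84,-7.3,7.3,5.9,0,-0.2,0,84,-7.3,7.3,5.9,0,-0.2,0]}}

```text
clock: 12.45
position: [493.5, 98.5, 151.0]
ee_rot: [0.928, -0.373, 0.001, -0.001]
contact_force: [-0.2, -0.0, -1.0]
gripper_width: 54.3
```

```bash
python3 - <<'E'
from h import *
print(w2m(arm.read_state()["position"]))
for z in (84.5,): go(downR(-44),m2w([50.5,140,z]))
E
```

```text
[ 50.87891875 141.2270259  150.99064968]
shift cm [ 0.06 -0.11 -6.65] turn [-0.1  0.1 -0.2] | 6.7 0.2 t 12.45 F [-0.2 -0.  -1. ] w 54.3 j [ 0.52  0.26 -0.4  -0.   -0.91  0.29]
```

Fingers still opening; wait then descend.

{"name": "play_rows", "arguments": {"motion": [84,0,-0.1,-1,0,0,0,84,0,-0.1,-2.5,0,0,0,84,0,-0.1,-2.5,0,0,0]}}

```text
clock: 12.82
position: [494.6, 94.9, 123.0]
ee_rot: [0.927, -0.376, -0.001, 0.001]
contact_force: [0.4, -0.7, -0.4]
gripper_width: 71.2
```

```bash
python3 look.py 7; python3 - <<'E'
from h import *
print(w2m(arm.read_state()["position"]))
for z in (84.5,): go(downR(-44),m2w([50.5,140,z]))
a=cv2.imread("pics/side7.png")[190:340,200:350]; cv2.imwrite("pics/c7.png",cv2.resize(a,(600,600),interpolation=cv2.INTER_CUBIC))
E
```

```text
[ 50.13453515 137.63901366 124.45095975]
shift cm [-0.14  0.19 -4.  ] turn [0.  0.  0.1] | 4.0 0.1 t 12.93 F [ 0.3 -0.1 -0.5] w 71.9 j [ 0.51  0.29 -0.43  0.   -0.85  0.29]
```

View pics/c7.png

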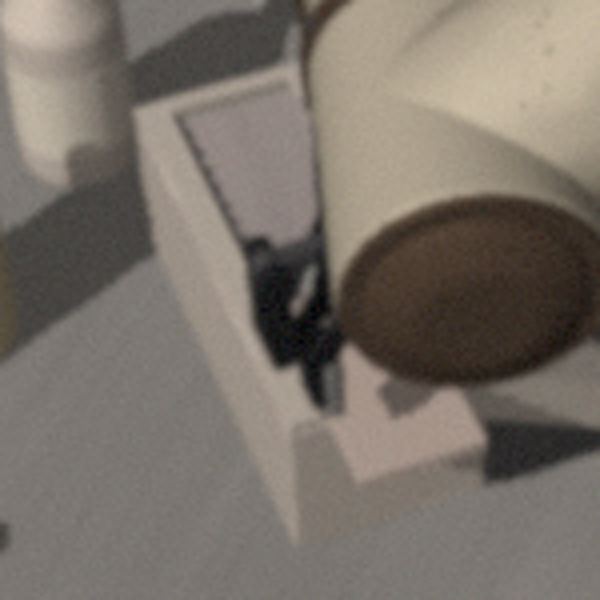

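{"name": "play_rows", "arguments": {"motion": [84,-0.2,0.2,-1.5,0,0,0,84,-0.2,0.2,-2.8,0,0,0,84,-0.2,0.2,-4,0,0,0,84,-0.2,0.2,-4,0,0,0]}}

```text
clock: 13.42
position: [492.8, 97.8, 84.1]
ee_rot: [0.927, -0.375, 0.0, 0.0]
contact_force: [-0.2, 0.3, 0.7]
gripper_width: 71.5
```

```bash
python3 - <<'E'
from h import *
print(w2m(arm.read_state()["position"]))
for z in (84.5,): go(downR(-44),m2w([50.5,140,z]))
im,_=arm.get_image("side")
a=im[190:340,200:350,::-1]; cv2.imwrite("pics/c8.png",cv2.resize(a,(600,600),interpolation=cv2.INTER_CUBIC))
E
```

```text
[ 49.8336181  141.19512346  84.12323448]
shift cm [ 0.13 -0.04  0.04] turn [ 0. -0.  0.] | 0.1 0.0 t 13.43 F [-0.2  0.3  0.7] w 71.5 j [ 0.52  0.34 -0.48  0.   -0.74  0.28]
```

View pics/c8.png

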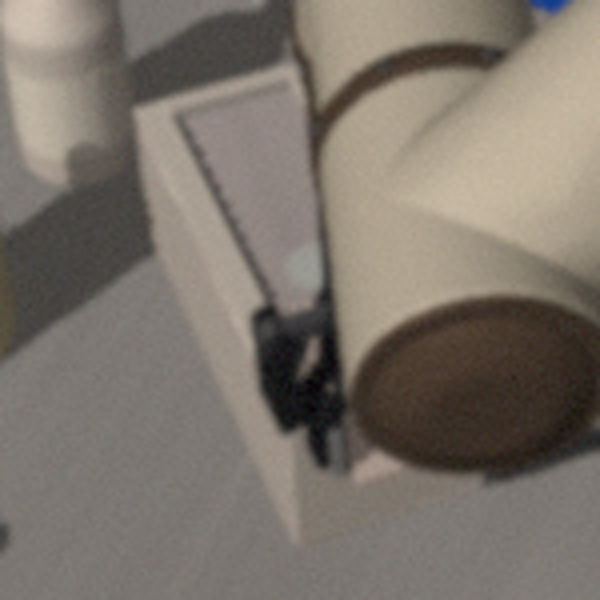

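{"name": "play_rows", "arguments": {"motion": [50,0,0,0,0,0,0,50,0,0,0,0,0,0,50,0,0,0,0,0,0,50,0,0,0,0,0,0]}}

```text
clock: 13.98
position: [493.7, 98.3, 85.7]
ee_rot: [0.927, -0.375, 0.001, -0.001]
contact_force: [-0.9, 0.7, 5.1]
gripper_width: 59.2
```

{"name": "play_rows", "arguments": {"motion": [50,0,0,0.3,0,0,0,50,0,0,0.8,0,0,0,50,0,0,1.5,0,0,0,50,0,0,2.5,0,0,0,50,0,0,3.5,0,0,0]}}

```text
clock: 14.6
position: [493.5, 98.2, 121.0]
ee_rot: [0.927, -0.375, 0.001, -0.001]
contact_force: [0.2, 0.4, -1.4]
gripper_width: 59.3
```

```bash
python3 look.py 9; python3 - <<'E'
from h import *
print(w2m(arm.read_state()["position"]),arm.read_state()["contact_force"],arm.read_state()["gripper_width"])
# tray fit from first images
vv,uu=np.mgrid[0:480,0:640]
for n in("top","side"):
    im=cv2.imread(f"pics/{n}0.png"); P=unproj(n,uu,vv,d=np.load(n+"0.npy"))
    m=(im.max(2)<75)&(P[...,0]>400)&(P[...,0]<620)&(P[...,1]>230)&(P[...,1]<480)
    k=cv2.morphologyEx(m.astype(np.uint8),cv2.MORPH_OPEN,np.ones((5,5))); nl,lab,st,c=cv2.connectedComponentsWithStats(k); i=1+np.argmax(st[1:,4])
    ys,xs=np.nonzero(lab==i); Q=unproj(n,xs.astype(float),ys.astype(float),z=14.); print(n,st[i],cv2.minAreaRect(Q[:,:2].astype(np.float32)))
a=cv2.imread("pics/side9.png")[150:400,150:400];b=cv2.imread("pics/top0.png")[190:310,90:240]
cv2.imwrite("pics/c9.png",np.hstack([cv2.resize(a,(400,400)),cv2.resize(b,(400,400))]))
E
```

```text
[ 51.45865783 140.74174682 121.78664885] [ 1.1741939   0.14825924 -1.00604185] 59.534371678304545
top [ 121  217   90   74 5378] ((507.9481201171875, 357.0111999511719), (193.46005249023438, 159.8553466796875), 83.2033920288086)
side [ 167  382  136   98 8518] ((504.3050842285156, 357.63787841796875), (192.7288818359375, 160.324462890625), 83.09436798095703)
```

View pics/c9.png

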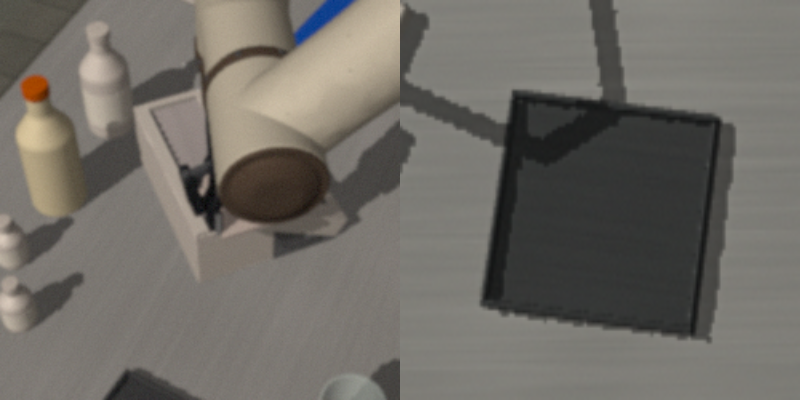

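```bash
cat >> h.py <<'E'
trc=np.array([507,357,0.]); taz=-96.8
E
python3 - <<'E'
from h import *
go(downR(-96.8),[511.6,395.7,150])
E
```

```text
shift cm [ 1.73 29.71  2.82] turn [  0.    0.3 -52.8] | 29.9 52.8 t 14.7 F [ 1.2  0.1 -1. ] w 59.5 j [ 0.52  0.29 -0.44  0.   -0.83  0.28]
```

{"name": "play_rows", "arguments": {"motion": [50,0,1.5,2,0,0,0,50,0,5,2.8,0,0,-5,50,0.5,9,2.8,0,0,-12,50,0.8,13,2.8,0,0,-20,50,1,17,2.8,0,0,-28]}}

```text
clock: 15.32
position: [503.2, 269.4, 148.1]
ee_rot: [0.808, -0.59, 0.001, -0.0]
contact_force: [0.8, -0.4, -0.9]
gripper_width: 59.7
```

{"name": "play_rows", "arguments": {"motion": [50,0.2,4,0,0,0,-8,50,0.4,7.5,0,0,0,-16,50,0.6,10.5,0,0,0,-22,50,0.7,12.7,0,0,0,-24.8,50,0.7,12.7,0,0,0,-24.8]}}

```text
clock: 15.95
position: [510.1, 396.4, 147.4]
ee_rot: [-0.665, 0.747, -0.001, -0.0]
contact_force: [-0.1, -0.3, -0.9]
gripper_width: 59.4
```

```bash
python3 look.py 10; python3 - <<'E'
from h import *
go(downR(-96.8),[511.6,395.7,60])
a=cv2.imread("pics/side10.png")[300:480,100:340];b=cv2.imread("pics/top10.png")[150:330,60:300]
cv2.imwrite("pics/c10.png",np.hstack([cv2.resize(a,(400,300)),cv2.resize(b,(400,300))]))
E
```

```text
shift cm [ 0.16  0.1  -8.77] turn [ 0.1  0.  -0. ] | 8.8 0.1 t 16.05 F [ 1.1  0.4 -1.9] w 59.6 j [ 0.91  0.48 -0.05  0.   -1.03 -1.03]
```

View pics/c10.png

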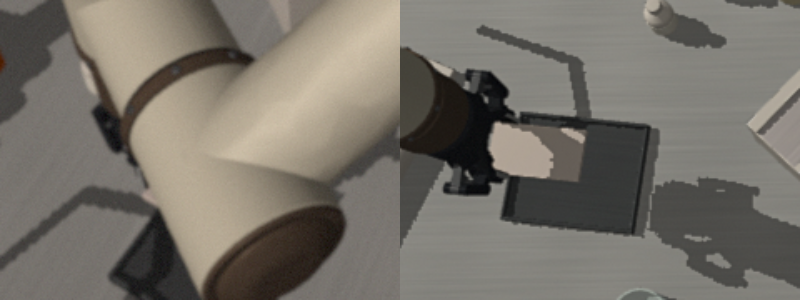

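```bash
python3 - <<'E'
from h import *
d=np.load("top10.npy"); im=cv2.imread("pics/top10.png"); vv,uu=np.mgrid[0:480,0:640]; P=unproj("top",uu,vv,d=d)
k=(uu>115)&(uu<176)&(vv>220)&(vv<262)&(P[...,2]>130)&(P[...,2]<185)&(P[...,1]<375)
Q=P[k]; A=np.c_[Q[:,:2]-Q[:,:2].mean(0),np.ones(len(Q))]; c=np.linalg.lstsq(A,Q[:,2],rcond=None)[0]
print(len(Q),c,Q[:,:2].mean(0),Q[:,1].min(),Q[:,0].min(),Q[:,0].max()); print(cv2.minAreaRect(Q[:,:2].astype(np.float32)), arm.read_state()["position"])
E
```

```text
1219 [5.21858699e-03 1.04875801e-02 1.57028890e+02] [503.57722482 336.97031145] 296.7936486609209 469.18300363851876 539.4023433778743
((503.7323303222656, 339.01495361328125), (79.18347930908203, 62.31555938720703), 83.1299057006836) [509.96062006 394.70083615 147.65417483]
```

{"name": "play_rows", "arguments": {"motion": [50,0.1,0.1,-3,0,0,0,50,0.1,0.1,-7,0,0,0,50,0.1,0.1,-10,0,0,0,50,0.1,0.1,-12,0,0,0,50,0.1,0.1,-13,0,0,0]}}

```text
clock: 16.68
position: [511.1, 394.7, 17.1]
ee_rot: [-0.664, 0.748, -0.001, -0.001]
contact_force: [0.6, -0.7, -1.1]
gripper_width: 59.5
```

{"name": "play_rows", "arguments": {"motion": [50,0,0,-0.4,0,0,0,50,0,0,-0.7,0,0,0,50,0,0,-0.9,0,0,0,50,0,0,-1.0,0,0,0]}}

```text
clock: 17.18
position: [511.5, 396.4, 8.6]
ee_rot: [-0.664, 0.748, -0.001, 0.001]
contact_force: [0.2, -0.1, -1.2]
gripper_width: 59.3
```

{"name": "play_rows", "arguments": {"motion": [50,0,0,-0.1,0,0,0,50,0,0,-0.2,0,0,0]}}

```text
clock: 17.42
position: [511.4, 396.2, 6.3]
ee_rot: [-0.664, 0.748, -0.001, 0.0]
contact_force: [0.6, -0.3, -0.7]
gripper_width: 59.4
```

{"name": "play_rows", "arguments": {"motion": [50,0,0,-0.1,0,0,0,50,0,0,-0.1,0,0,0]}}

```text
clock: 17.68
position: [511.3, 396.1, 5.0]
ee_rot: [-0.664, 0.748, -0.001, 0.0]
contact_force: [0.0, 0.7, -0.7]
gripper_width: 59.5
```

{"name": "play_rows", "arguments": {"motion": [50,0,0,-0.1,0,0,0,50,0,0,-0.1,0,0,0]}}

```text
clock: 17.92
position: [511.3, 396.1, 4.0]
ee_rot: [-0.664, 0.748, -0.001, 0.0]
contact_force: [0.1, 0.3, -0.9]
gripper_width: 59.3
```

{"name": "play_rows", "arguments": {"motion": [50,0,0,-0.1,0,0,0,50,0,0,-0.1,0,0,0]}}

```text
clock: 18.18
position: [511.4, 396.2, 3.4]
ee_rot: [-0.664, 0.748, -0.001, 0.0]
contact_force: [-0.0, -0.6, 1.0]
gripper_width: 59.5
```

{"name": "play_rows", "arguments": {"motion": [50,0,0,-0.1,0,0,0,50,0,0,-0.1,0,0,0]}}

```text
clock: 18.42
position: [511.5, 396.2, 3.4]
ee_rot: [-0.664, 0.748, -0.001, 0.0]
contact_force: [-1.7, -1.6, 5.9]
gripper_width: 59.4
```

{"name": "play_rows", "arguments": {"motion": [75,0,0,0,0,0,0,80,0,0,0,0,0,0,83,0,0,0,0,0,0,83,0,0,0,0,0,0]}}

```text
clock: 18.92
position: [511.4, 396.1, 2.0]
ee_rot: [-0.664, 0.748, -0.001, 0.0]
contact_force: [-0.6, 0.8, -0.3]
gripper_width: 71.0
```

{"name": "play_rows", "arguments": {"motion": [83,0,0,0.5,0,0,0,83,0,0,1.5,0,0,0,83,0,0,4,0,0,0,83,0,0,9,0,0,0,83,0,0,14,0,0,0]}}

```text
clock: 19.55
position: [511.3, 396.0, 144.3]
ee_rot: [-0.664, 0.748, -0.001, 0.0]
contact_force: [0.5, 0.0, -0.1]
gripper_width: 70.9
```

{"name": "play_rows", "arguments": {"motion": [83,0,0,6,0,0,0,83,-5,5,8,0,0,0,83,-11,11,8,0,0,0,83,-15,15,8,0,0,0,83,-15,15,8,0,0,0]}}

```text
clock: 20.18
position: [358.8, 548.2, 223.3]
ee_rot: [-0.665, 0.747, -0.001, 0.001]
contact_force: [-0.1, -1.1, 0.2]
gripper_width: 70.4
```

```bash
python3 look.py 11; python3 - <<'E'
from h import *
import pt
print(arm.read_state()["clock"],arm.read_state()["position"])
pt.run("pics/top11.png",0.)
d=np.load("top11.npy"); vv,uu=np.mgrid[0:480,0:640]; P=unproj("top",uu,vv,d=d); im=cv2.imread("pics/top11.png")
k=(P[...,0]>430)&(P[...,0]<585)&(P[...,1]>265)&(P[...,1]<445)&(im[...,2]>110)&(P[...,2]<60)
k=cv2.erode(k.astype(np.uint8),np.ones((3,3)))>0
Q=P[k]; A=np.c_[Q[:,:2]-Q[:,:2].mean(0),np.ones(len(Q))]; print(len(Q),np.linalg.lstsq(A,Q[:,2],rcond=None)[0],cv2.minAreaRect(Q[:,:2].astype(np.float32)))
r=rect(im,"top",wo,-4,50,6); cv2.imwrite("pics/k11.png",cv2.resize(r,(400,400)))
E
```

```text
20.275 [358.98767016 548.21613232 222.95896857]
pics/top11.png marks: centre (np.float64(0.0), np.float64(0.0)) rot -0.01
[(np.float64(112.02), np.float64(-0.03), np.float64(0.25)), (np.float64(111.95), np.float64(-0.04), np.float64(0.25)), (np.float64(111.87), np.float64(-0.05), np.float64(0.25)), (np.float64(111.87), np.float64(-0.02), np.float64(0.25)), (np.float64(111.87), np.float64(0.0), np.float64(0.0)), (np.float64(111.86), np.float64(-0.01), np.float64(0.0))]
l=0 [111.867   0.      0.   ]
1145 [-0.06303868  0.02145052 12.78836494] ((533.3743896484375, 339.8462829589844), (135.5364990234375, 112.46662139892578), 82.99266815185547)
```

View pics/top11.png

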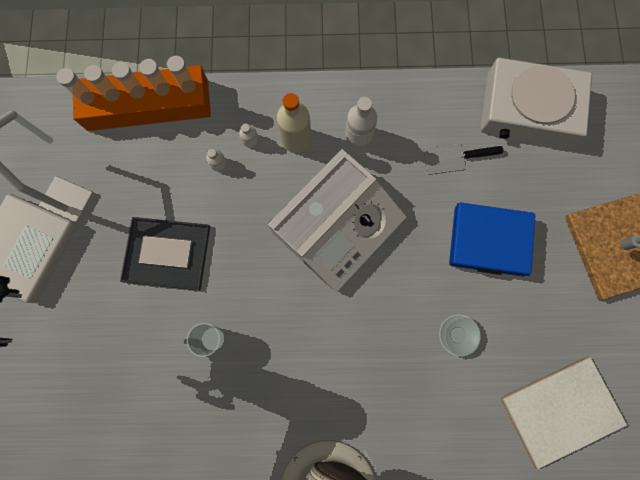

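View pics/side11.png

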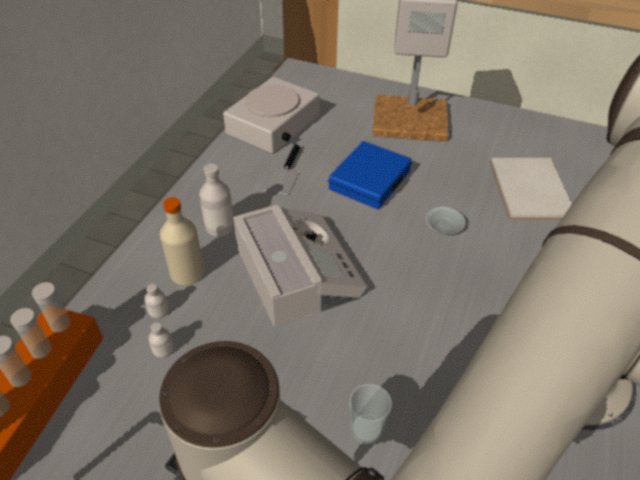

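View pics/k11.png

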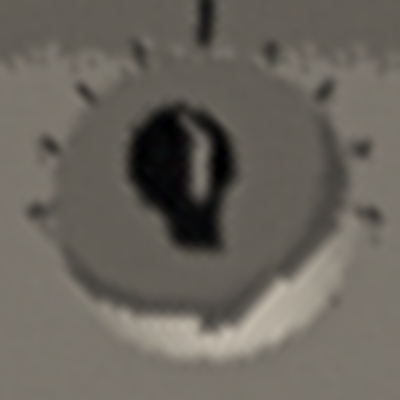

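```bash
python3 - <<'E'
from h import *
d=np.load("top11.npy"); vv,uu=np.mgrid[0:480,0:640]; P=unproj("top",uu,vv,d=d); im=cv2.imread("pics/top11.png")
k=(uu>130)&(uu<200)&(vv>228)&(vv<275)&(im[...,2]>110)
Q=P[k]; A=np.c_[Q[:,:2]-Q[:,:2].mean(0),np.ones(len(Q))]; print(len(Q),np.linalg.lstsq(A,Q[:,2],rcond=None)[0],cv2.minAreaRect(Q[:,:2].astype(np.float32)))
a=cv2.imread("pics/top0.png");
df=cv2.absdiff(a,im).max(2); 
for t in("milk_bottle","wash_bottle","beaker","dish","spatula","buffer_a"):
    m=arm.place_of(t,"top"); print(t,[np.round(q["uv"],1).tolist() for q in m[:2]])
print(arm.read_state()["contact_force"]); arm.job_done()
E
```

```text
1306 [-0.96924503 -0.65710083 16.4413181 ] ((447.18707275390625, 199.07144165039062), (462.6543273925781, 83.30625915527344), 69.1786117553711)
milk_bottle [[297.5, 137.4]]
wash_bottle [[360.6, 136.6]]
beaker [[215.7, 338.4]]
dish [[456.3, 333.6], [251.6, 140.3]]
spatula [[463.6, 154.2]]
buffer_a [[220.3, 164.3], [248.9, 140.6]]
[-0.61514248  0.10549775  0.64757079]
the job is handed in; nothing more can be done
```

I turned the trim knob to the index mark, slid the tile out and laid it in the tray. I then backed the arm clear and handed the job in at about 21 s; no verdict was reported.

- **Knob:** I gripped the bar at about 0.70–0.72 rad and turned it to 0. Fits to the last top picture put the pointer at 0 to −0.03 rad, with the index marks at −0.01 rad, so it is within about 0.02 rad of the mark.
- **Tile:** I pushed it out until it jutted about 41 mm, gripped it by its sides and lifted it. I lowered it into the tray until the force showed contact (about 6 N), then released it. In the top picture it lies inside the tray, aligned with the walls and clear of them.
- **Failed check:** My two numeric fits of the tile's flatness after release failed. They took in pixels that were not tile, or bad depth readings, and gave nonsense. That the tile lies flat rests on the picture, the contact force, and a fit while it was held (level to about 0.7°).
- **Bystanders:** By eye, the bottles, glassware and spatula look unmoved from the first picture. I did not compare their positions numerically.
- **Force:** The highest I read was about 21 N, when I touched the fingertips to the bench once to find their depth. The arm was touching nothing at hand-in.

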